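# File a score plaque in the spring-tray caddy

### The job

Press the black release button on the score caddy so that its tray pops out, slide the wooden score plaque across the deck and over the tray's raised lip until it drops flat into the tray's pocket (push it, do not lift it off), then push the tray home until it clicks and stays shut with the plaque inside. Leave the glasses and bottles standing where they are.

Things in the scene. Friction and masses are not known exactly. Their poses are not given: they have to be found in the camera images.
- caddy: Score caddy, fixed (place and yaw vary). Origin on the table, below the pocket's centre when the tray is fully out. +x: from the tray's front into the housing, roughly away from the robot; +y: from deck to tray. In this frame, mm: cream metal housing holding the tray x 60 to 206, y -68 to 63, top z 60, front opening up to z 38; black base plate 6 thick, x -80 to 206, under tray and housing.
- deck (a point): Middle of the top of the caddy's dark wooden deck, where the plaque starts; axes as the caddy's. The deck is 160 mm (x) by 185 mm (y), its top 24 mm above the table; in the caddy's frame x -80 to 80, y -254 to -69 mm. The opened tray stands level beside its +y edge, 5 mm off.
- plaque: Score plaque: loose wooden plate 100 x 80 x 10 mm (x, y, z), about 55 to 100 g, with a ruled white paper on top. Origin at the centre of its underside, z up; it starts flat on the deck with its axes within 0.25 rad of the caddy's.
- tray (a joint): How far the tray is out, m: 0 shut and latched, 0.124 fully out (end stop). It slides along the caddy's -x. Unless latched, a damped spring drives it out in about a second (2 N out, 3.5 N shut). To latch, push it a few mm past 0 (inner stop at -0.008; up to about 10 N on the way): the catch snaps and it stays within 2 mm of 0 when let go.
- tray_pocket (a point): Centre of the tray's pocket floor, on its surface, 14 mm above the table; axes as the caddy's. Moves with the tray (shut: hidden in the housing). Pocket inside: x -58 to 58, y -50 to 50 mm. Walls above this floor: lip on the deck's side (-y) 15 mm, far wall (+y) 20 mm, front panel (-x) 22 mm, rear wall (+x) 15 mm.
- tray_lip (a point): Middle of the crest of the tray's raised lip, at the crest's inner edge, 29 mm above the table and 5 mm above the deck; axes as the caddy's; moves with the tray. From here the crest is 3 mm wide towards the deck (-y), then a 30 degree ramp falls 6.5 mm over 11 mm. The lip is 124 mm long (x). On the other side the pocket floor lies 15 mm lower.
- tray_front (a point): Middle of the outer face of the tray's steel front panel, 21 mm above the table, axes as the caddy's: the panel is 122 mm wide (y), 16 mm thick, 6 to 36 mm above the table, and faces the caddy's -x. Shut, it stands 10 mm proud of the housing. Push here along the caddy's +x to shut the tray.
- release (a joint): How far the release button is pressed down, in m: 0 up, 0.010 fully down. Sprung: about 2 N to start, 4 N fully down; the tray is let go at about 0.007.
- release_top (a point): Centre of the top face of the round black release button, 34 mm in diameter, on the roof of the housing near its front; 74 mm above the table when up, 14 mm above the roof. Pressed straight down.
- shot_a: Shot glass, 50 mm wide, 62 mm tall, beyond the tray's far (+y) side; origin at the centre of its underside, z up. A bystander: leave it where it stands.
- shot_b: Shot glass, 50 mm wide, 62 mm tall, beside the housing on the deck's side; origin at the centre of its underside, z up. A bystander: leave it where it stands.
- shot_c: Shot glass, 50 mm wide, 62 mm tall, past the deck's outer (-y) end; origin at the centre of its underside, z up. A bystander: leave it where it stands.
- bottle_a: Clear glass bottle with a brass cap, 72 mm wide, 250 mm tall, on the caddy's +y side, the one nearer the robot; origin at the centre of its underside, z up. A bystander: leave it where it stands.
- bottle_b: Clear glass bottle with a brass cap, 72 mm wide, 250 mm tall, on the caddy's +y side, the one farther from the robot; origin at the centre of its underside, z up. A bystander: leave it where it stands.
There are look-alikes about, which are no part of the job. Of the things like the plaque, leave any that is blue or turquoise; of the rest the smaller one is meant.

How it is judged:
On the way, in this order (a step that is already met when the one before it is completed fails the run):
1. the tray has popped fully out (value of joint tray above 0.115 m), for 0.1 s.
2. the plaque lies flat in the pocket of the opened tray (x of plaque in the frame of tray_pocket between -0.011 and 0.011 m and y of plaque in the frame of tray_pocket between -0.013 and 0.013 m and z of plaque in the frame of tray_pocket between -0.003 and 0.004 m and angle between plaque's own z axis and vertical below 0.06 rad and value of joint tray above 0.08 m), for 0.2 s.
At the end, for the whole second after the job is handed in: The plaque lies flat on the floor of the tray's pocket (tilt under 0.06 rad, centre within 11 mm along x and 13 mm along y of the pocket's centre, underside within 4 mm of the floor), at rest; the tray is latched shut (joint under 4 mm out) and the button is up (under 3 mm) (x of plaque in the frame of tray_pocket between -0.011 and 0.011 m and y of plaque in the frame of tray_pocket between -0.013 and 0.013 m and z of plaque in the frame of tray_pocket between -0.003 and 0.004 m and angle between plaque's own z axis and vertical below 0.06 rad and value of joint tray below 0.004 m and value of joint release below 0.003 m and linear speed of plaque below 0.02 m/s); the robot touches nothing.
It fails at once if the plaque is lifted off (its underside's centre more than 65 mm above the table) (height (world z) of plaque above 0.065 m).
It fails at once if a shot glass or bottle is moved more than 40 mm or tipped over ((distance of shot_a from where it was at the start of the episode above 0.04 m or angle between shot_a's own z axis and vertical above 0.5 rad) or (distance of shot_b from where it was at the start of the episode above 0.04 m or angle between shot_b's own z axis and vertical above 0.5 rad) or (distance of shot_c from where it was at the start of the episode above 0.04 m or angle between shot_c's own z axis and vertical above 0.5 rad) or (distance of bottle_a from where it was at the start of the episode above 0.04 m or angle between bottle_a's own z axis and vertical above 0.5 rad) or (distance of bottle_b from where it was at the start of the episode above 0.04 m or angle between bottle_b's own z axis and vertical above 0.5 rad)).
It also fails if it takes over 62 s, if anything falls off the work surface, if the arm or the gripper's body presses on something with over 40 N, if the wrist force passes 120 N, or if a joint passes its speed limit or range.

### The arm

A 6-joint arm with a two-finger parallel gripper is mounted at the origin on the work surface. World frame = base frame: x ahead of the robot, y to its left, z up, the work surface at z = 0. Lengths are in m, angles in rad, forces in N, time in s.
With the tool pointing down it reaches from about 0.4 to 0.825 m from the base axis. Payload 7 kg.
Tool frame: the origin (TCP) lies between the finger pads; the fingertips stand 8 mm ahead of it and the grasp point (between the pads) lies 11 mm behind it (r.tips_ahead is the distance from the TCP to the fingertips, in m); x points along the fingers, z is the direction in which the jaws open and shut, and the axes are right-handed (so a half turn about x gives the same grasp; the last joint's range is limited). The gripper opens to 88 mm and grips with 3 to 60 N. Pads are 19 mm wide; open, the fingers measure 130 mm over their backs; the gripper's body (78 mm by 193 mm) begins 47 mm behind the grasp point.
Start: joints at [0.288, 0.359, 0.012, 0, -1.224, -0.288], TCP at [0.675, -0, 0.235] pointing down, gripper open.
Joint ranges: [-3.07, 3.07], [-1.43, 2.12], [-1.02, 1.25], [-3.03, 1.67], [-3.05, -0], [-3.03, 3.03]. Speed limits (rad/s): [2.39, 2.39, 3.01, 3.14, 3.14, 3.14].

### API

Orientations are given as a unit quaternion [x, y, z, w].
In Python, from rig import status, cams, r gives the robot as it stands. The module is installed in compiled form; this text tells all that it offers.
- The arm moves only by the shell command python3 -m crank 'ROWS' [FORCE]. ROWS is JSON, a list of rows, each an object with "travel": the shift along the tool's x, y, z in units of 30 mm (1.0 is 30 mm), a list of three; "angular": the turn, a rotation vector about the tool's x, y, z in rad, a list of three; "jaw": the opening, from 0 (shut) to 1 (fully open). In form: [{"travel": [x, y, z], "angular": [wx, wy, wz], "jaw": jaw}, ...]. A call has 1 to 12 rows; each row shifts and turns the commanded pose from where the row before left it, along the tool's axes as they then stand; what a row does not reach is not made up. A row lasts 1/10 s, in which the tool goes at most 50 mm and 8.59 degrees, less where a joint would pass 70% of its speed; a pose out of reach is approached as far as the arm can. A call is refused whole if a number of a shift passes 1 or a number of a turn 0.15, either way. A call with a gripper value outside its range is refused whole. The fingers move at their own pace and stop on an object; FORCE is the grip in N (left out, the last holds). Time passes only in rows, so rows that do not move let the fingers close. It gives the time, the measured TCP pose, the force and the opening at its end, in the units of the state.
- status.sense(): the state, without advancing time (a new reading comes with each control period).
- cams.capture(name): name is "scene" or "side" or "wrist"; returns a dict with "pixels" (384x512x3 uint8, red, green, blue), "K" (3x3 intrinsics, pixels), "R" (3x3) and "t" (3): a world point X has camera coordinates R X + t. Camera axes: x right, y down, z forward; pixel columns grow to the right and rows downward; lengths in m; the calibration is good to about 2 mm. The wrist camera is an equidistant fisheye: a pixel r from the principal point sees the ray r / f radians off the axis. A picture is of the moment at which its call begins. There is no depth.
- r.close_job(): hands the job in, once; it reports no verdict.
The state is a dict: "t": time; "joints": joint angles; "dq": joint speeds; "joint_torque": joint torques, N m; "tool_pos": TCP position; "eef_rot": TCP orientation; "force": force on the tool from outside, world axes, zero at the start; "wrist_torque": the same for the moment, N m; "finger_gap": finger opening in m.
Only numpy, scipy, OpenCV 4.12 (cv2) and the standard library are available. Lean on these libraries where they do the work, as an engineer would, in place of code of your own. Each camera call takes 0.05 s, during which the arm holds its last target.

## Working session

There is one attempt and no reset: what is moved stays moved. The work goes in short steps, Python scripts to look and compute and a shell command to move; the robot and the scene stay as the last step left them, time stands still between calls to the robot, and variables do not carry over. Pictures are saved under pics/ and viewed, and the job is handed in when it is done.

```bash
mkdir -p pics; python3 - <<'E'
from rig import status,cams,r
import cv2
print(status.sense(), r.tips_ahead)
for n in ["scene","side","wrist"]:
    c=cams.capture(n); cv2.imwrite(f"pics/{n}0.png",c["pixels"][:,:,::-1]); print(n,c["K"],c["R"],c["t"])
E
```

```text
{'t': 0.0, 'joints': array([ 2.88110923e-01,  3.59402945e-01,  1.10397594e-02, -3.33147506e-04,
       -1.22408519e+00, -2.88064941e-01]), 'dq': array([-0.00010236, -0.00035328,  0.00081215,  0.0003944 ,  0.00027464,
       -0.00134384]), 'joint_torque': array([-8.00930356e-04, -5.82726967e+01,  2.93058443e+01,  6.99745238e+00,
        6.93249181e-03, -2.06530804e-04]), 'tool_pos': array([ 6.74521114e-01, -2.56495655e-05,  2.33607036e-01]), 'eef_rot': array([-7.06515049e-01,  8.36298242e-05,  7.07698013e-01, -3.59127725e-05]), 'force': array([-0.66214673, -0.06260607, -0.06735451]), 'wrist_torque': array([ 0.00241859, -0.05652204,  0.00245273]), 'finger_gap': 0.08750415556924167} 0.008
scene [[409.76996998   0.         250.27280505]
 [  0.         409.76996998 186.77687288]
 [  0.           0.           1.        ]] [[ 4.74953395e-01  8.80010605e-01  7.80208355e-04]
 [ 6.11610395e-01 -3.29456519e-01 -7.19299052e-01]
 [-6.32733749e-01  3.42110710e-01 -6.94700126e-01]] [-0.25226714 -0.33169105  1.60531468]
side [[487.35465843   0.         247.62817731]
 [  0.         487.35465843 183.16567211]
 [  0.           0.           1.        ]] [[ 0.91223283 -0.40954829 -0.01007265]
 [-0.26229548 -0.5650001  -0.78228893]
 [ 0.31469405  0.71627165 -0.62283431]] [-0.5422955   0.18065777  1.2051635 ]
wrist [[297.31863964   0.         254.87560116]
 [  0.         297.31863964 197.02211946]
 [  0.           0.           1.        ]] [[-9.99999614e-01  5.44374367e-04  6.89513739e-04]
 [ 7.08912616e-04  9.63592982e-01  2.67372515e-01]
 [-5.18859856e-04  2.67372901e-01 -9.63592996e-01]] [ 0.67495297 -0.03483543  0.38912726]
```

View pics/scene0.png

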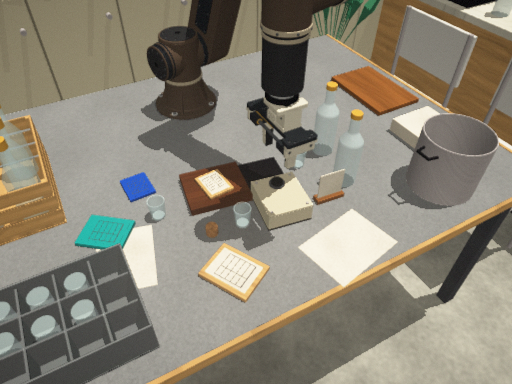

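View pics/side0.png

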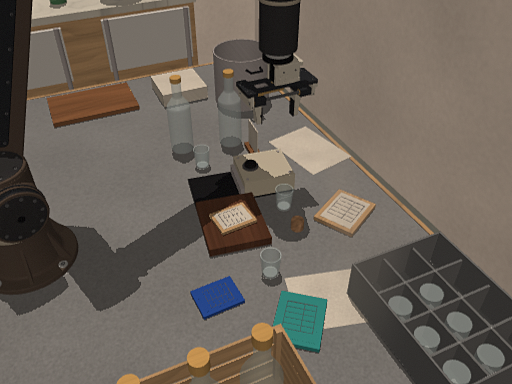

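View pics/wrist0.png

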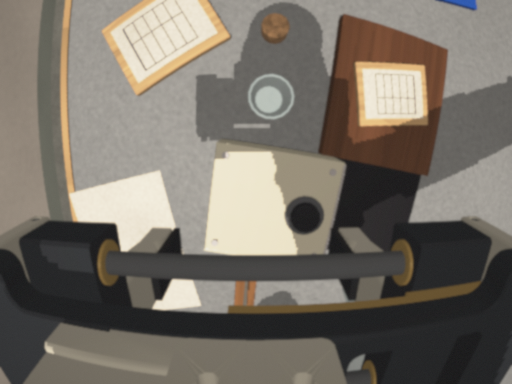

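```bash
cat > h.py <<'E'
import numpy as np,cv2
from rig import status,cams,r
def ray(c,n,uv):
    K,R,t=c["K"],np.array(c["R"]),np.array(c["t"]); uv=np.atleast_2d(np.array(uv,float))
    x=(uv-[K[0,2],K[1,2]])/K[0,0]
    if n=="wrist":
        th=np.linalg.norm(x,axis=1,keepdims=True)+1e-12
        d=np.c_[x/th*np.sin(th),np.cos(th)]
    else: d=np.c_[x,np.ones(len(x))]
    return -R.T@t, d@R
def onz(c,n,uv,z):
    o,d=ray(c,n,uv); s=(z-o[2])/d[:,2]; return o+s[:,None]*d
E
python3 - <<'E'
import cv2
im=cv2.imread("pics/wrist0.png")[0:270,180:470]; cv2.imwrite("pics/w0c.png",cv2.resize(im,None,fx=2.6,fy=2.2,interpolation=cv2.INTER_CUBIC))
im=cv2.imread("pics/side0.png")[120:270,170:320]; cv2.imwrite("pics/s0c.png",cv2.resize(im,None,fx=4,fy=4,interpolation=cv2.INTER_CUBIC))
im=cv2.imread("pics/scene0.png")[130:250,160:330]; cv2.imwrite("pics/c0c.png",cv2.resize(im,None,fx=4,fy=4,interpolation=cv2.INTER_CUBIC))
E
```

```text
(no output)
```

View pics/w0c.png

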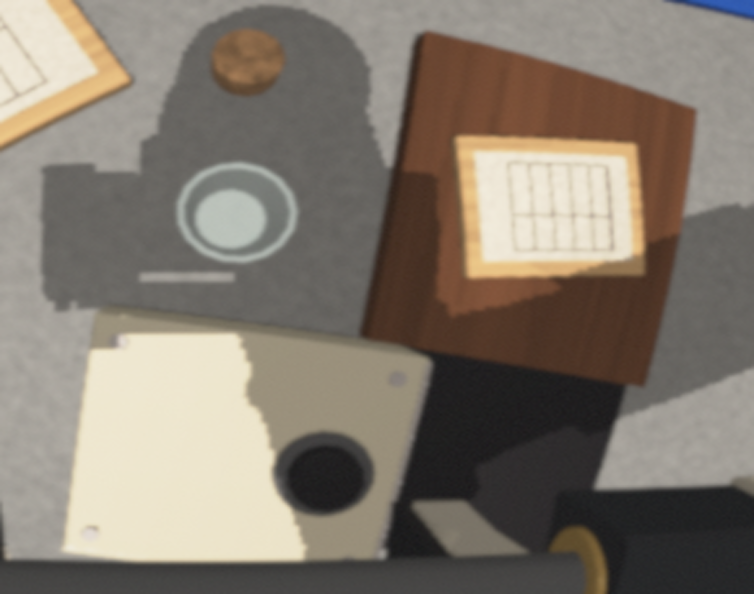

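View pics/s0c.png

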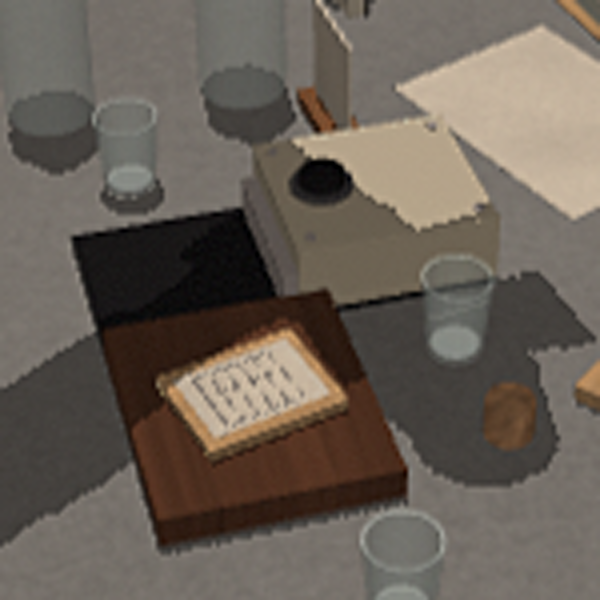

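View pics/c0c.png

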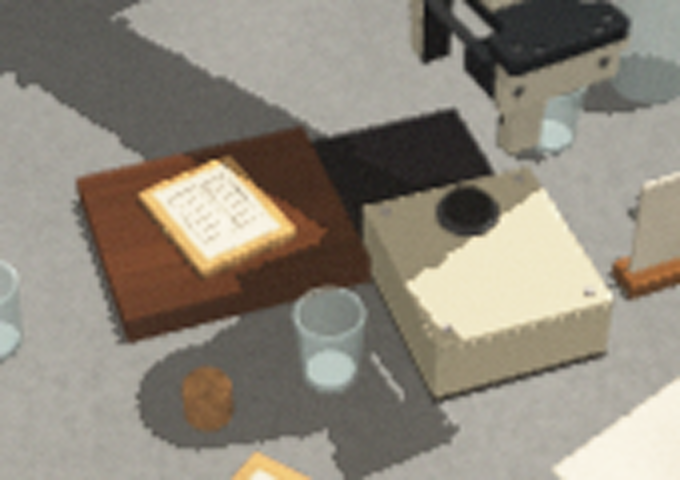

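The plaques: the one on the deck (wrist 392,94; scene 215,183), the wooden-framed one on the table (wrist 166,40; scene 234,270), which is larger, plus a blue and a turquoise one. The deck one is the smaller non-blue one and is the one meant. The crops confirm it.

```bash
cat > fit.py <<'E'
from h import *
def fit2(P,Q):
    P=np.array(P);Q=np.array(Q);p=P.mean(0);q=Q.mean(0);A=P-p;B=Q-q
    a=np.arctan2((A[:,0]*B[:,1]-A[:,1]*B[:,0]).sum(),(A*B).sum())
    R=np.array([[np.cos(a),-np.sin(a)],[np.sin(a),np.cos(a)]])
    return q-R@p,a,Q-(P@R.T+q-R@p)
E
python3 - <<'E'
from fit import *
D=[(80,-254),(-80,-254),(-80,-69),(80,-69)];H=[(60,-68),(206,-68),(206,63),(60,63)]
obs={"wrist":[(D[0],24,(343.8,15)),(D[1],24,(447.3,50)),(D[2],24,(427.3,174.5)),(H[0],60,(346.2,162.3))],
"side":[(D[2],24,(195,202.5)),(D[1],24,(210,248.8)),(D[0],24,(271.5,237.5)),(D[3],24,(252.5,192.8)),(H[0],60,(245,182.5)),(H[1],60,(294.3,172)),(H[2],60,(279.5,150)),(H[3],60,(233.3,157))],
"scene":[(D[1],24,(179.5,175)),(D[2],24,(235.8,162)),(D[0],24,(191.3,210.5)),(H[0],60,(251,181.8)),(H[1],60,(269.3,216.3)),(H[2],60,(313,204.3)),(H[3],60,(292.5,172.5))]}
bt={"wrist":(304.5,215.5),"side":(250.5,164.5),"scene":(277,182.5)}
allP=[];allQ=[]
for n,l in obs.items():
    c=cams.capture(n)
    P=[np.array(a)/1000 for a,_,_ in l];Q=[onz(c,n,uv,z/1000)[0,:2] for _,z,uv in l]
    t,a,e=fit2(P,Q);print(n,t.round(4),a.round(4),(e*1000).round(1).tolist(), onz(c,n,bt[n],.074))
    allP+=P;allQ+=Q
t,a,e=fit2(allP,allQ);print(t,a)
w={"wrist":[(355.6,62),(424.5,65),(428,124.5),(359.8,126)],"side":[],"scene":[]}
# plaque contour: bright wood/paper via colour in each view
for n in ["wrist","side","scene"]:
    c=cams.capture(n);im=c["pixels"].astype(int)
    hsv=cv2.cvtColor(c["pixels"],cv2.COLOR_RGB2HSV)
    m=((hsv[...,2]>130)&(hsv[...,0]<30)).astype(np.uint8)
    box={"wrist":(340,50,440,135),"side":(205,195,262,240),"scene":(190,165,240,202)}[n]
    M=np.zeros_like(m);M[box[1]:box[3],box[0]:box[2]]=m[box[1]:box[3],box[0]:box[2]]
    cs,_=cv2.findContours(M,0,cv2.CHAIN_APPROX_NONE);k=max(cs,key=cv2.contourArea)[:,0]
    p=onz(c,n,k,.034)[:,:2];rc=cv2.minAreaRect((p*1000).astype(np.float32));print(n,rc)
E
```

```text
wrist [0.5234 0.0554] -0.1475 [[-0.9, 1.7], [1.0, 1.6], [1.3, -2.2], [-1.4, -1.1]] [[0.61990074 0.03653224 0.074     ]]
side [0.5241 0.0478] -0.1505 [[0.0, 0.4], [3.6, 4.7], [-1.6, 0.7], [0.4, -3.7], [1.9, 1.4], [1.9, 8.3], [-6.0, -7.4], [-0.2, -4.3]] [[0.61517746 0.02458711 0.074     ]]
scene [0.5277 0.0538] -0.152 [[1.8, 1.1], [1.2, -0.8], [-0.8, 0.3], [0.4, -0.0], [-2.6, 1.2], [-3.7, -0.3], [3.7, -1.5]] [[0.62789718 0.03431002 0.074     ]]
[0.52576439 0.05169787] -0.15434004005388172
wrist ((501.7757568359375, -106.84591674804688), (102.80714416503906, 84.30609893798828), 5.524733543395996)
side ((500.9915466308594, -112.07966613769531), (99.3661880493164, 81.62448120117188), 4.609067440032959)
scene ((504.6023864746094, -105.7664566040039), (110.88777923583984, 88.8649673461914), 4.7371110916137695)
```

```bash
python3 - <<'E'
from fit import *
T=np.array([.5245,.0548]);a=-.149;R=np.array([[np.cos(a),-np.sin(a)],[np.sin(a),np.cos(a)]])
f=lambda p:((np.array(p)[:2]-T)@R*1000).round(1)
S=cams.capture("side");C=cams.capture("scene")
for nm,s,c in [("bA",(182,148),(326,148)),("bB",(231,141),(349,179)),("sA",(202.5,165),None),("sB",(283.5,204),(242,222)),("sC",(270,275),(155,214))]:
    print(nm,f(onz(S,"side",s,0)[0]),c and f(onz(C,"scene",c,0)[0]))
print("button",f((.62,.0365)),f((.628,.0343)),"plaque",f((.502,-.107)), f((.5046,-.1058)))
print(T+R@np.array([.095,-.003]))
E
```

```text
bA [-65.7 229. ] [-67.9 251.5]
bB [ 95.6 223.5] [ 95.8 247.4]
sA [-20.7 119.6] None
sB [ 158.4 -122.7] [ 151.  -127.2]
sC [  44.9 -355.5] [  37.3 -353.1]
button [97.2 -3.9] [105.4  -4.9] plaque [   1.8 -163.3] [   4.2 -161.8]
[0.61800205 0.03773056]
```

```bash
python3 -m crank '[{"travel":[0,-0.4,0.6],"angular":[0,0,0],"jaw":0},{"travel":[0.3,-0.4,0.6],"angular":[0,0,0],"jaw":0},{"travel":[0.6,-0.4,0.6],"angular":[0,0,0],"jaw":0},{"travel":[0.8,0,0],"angular":[0.149,0,0],"jaw":0},{"travel":[0.8,0,0],"angular":[0,0,0],"jaw":0},{"travel":[0.5,0,0],"angular":[0,0,0],"jaw":0},{"travel":[0.3,0,0],"angular":[0,0,0],"jaw":0},{"travel":[0,0,0],"angular":[0,0,0],"jaw":0}]'
python3 - <<'E'
from h import *
print(status.sense()['tool_pos'],status.sense()['finger_gap'])
for n in ["scene","wrist"]:
    c=cams.capture(n); cv2.imwrite(f"pics/{n}1.png",c["pixels"][:,:,::-1])
im=cv2.imread("pics/scene1.png")[120:240,170:330]; cv2.imwrite("pics/c1c.png",cv2.resize(im,None,fx=4,fy=4,interpolation=cv2.INTER_CUBIC))
E
```

```text
t: 1.35
tool_pos: [0.6204, 0.0358, 0.1345]
eef_rot: [-0.704, 0.053, 0.706, 0.052]
force: [-0.4, -0.5, 0.9]
finger_gap: 0.0289
[0.6204079  0.03579196 0.13445024] 0.028905497921531458
```

View pics/c1c.png

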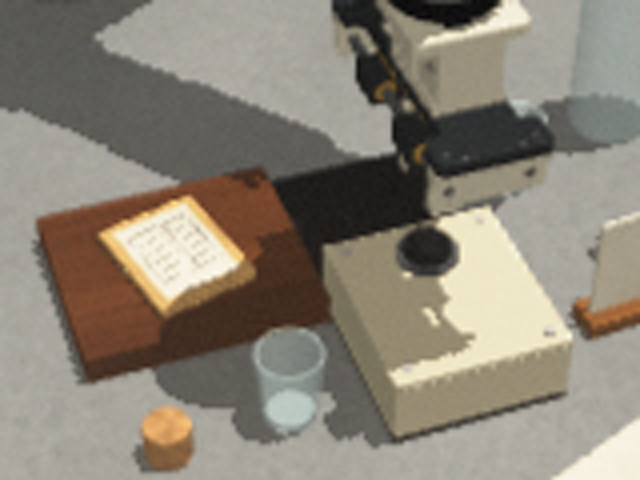

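View pics/wrist1.png

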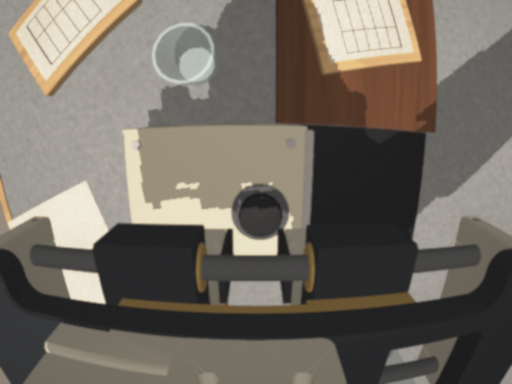

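```bash
python3 - <<'E'
from h import *
c=cams.capture("wrist")
print("button",onz(c,"wrist",[260,213],.074),"deck edge corner",onz(c,"wrist",[[435,131],[277,122]],.024),"housing front corners",onz(c,"wrist",[[307,125],[124,128]],.060))
E
```

```text
button [[0.61821718 0.03715614 0.074     ]] deck edge corner [[ 0.43484319 -0.00288883  0.024     ]
 [ 0.59304957 -0.02649851  0.024     ]] housing front corners [[ 0.57306583 -0.02230868  0.06      ]
 [ 0.71651273 -0.04467562  0.06      ]]
```

```bash
python3 -m crank '[{"travel":[0.6,0,0],"angular":[0,0,0],"jaw":0},{"travel":[0.6,0,0],"angular":[0,0,0],"jaw":0},{"travel":[0.4,0,0],"angular":[0,0,0],"jaw":0},{"travel":[0.2,0,0],"angular":[0,0,0],"jaw":0},{"travel":[0.2,0,0],"angular":[0,0,0],"jaw":0},{"travel":[0.1,0,0],"angular":[0,0,0],"jaw":0},{"travel":[0,0,0],"angular":[0,0,0],"jaw":0},{"travel":[0,0,0],"angular":[0,0,0],"jaw":0}]'
```

```text
t: 2.3
tool_pos: [0.6211, 0.036, 0.0731]
eef_rot: [0.705, -0.053, -0.705, -0.053]
force: [-2.9, 0.5, 3.0]
finger_gap: 0.0005
```

```bash
python3 -m crank '[{"travel":[-0.6,0,0],"angular":[0,0,0],"jaw":0.5},{"travel":[-0.9,0,0],"angular":[0,0,0],"jaw":0.5},{"travel":[-1,0,0.3],"angular":[0,0,0],"jaw":0.5},{"travel":[-1,0.6,0.6],"angular":[0,0,0],"jaw":0.5},{"travel":[-0.6,1,1],"angular":[0,0,0],"jaw":0.5},{"travel":[0,1,1],"angular":[0,0,0],"jaw":0.5},{"travel":[0,1,0.7],"angular":[0,0,0],"jaw":0.5},{"travel":[0,1,0],"angular":[0,0,0],"jaw":0.5},{"travel":[0,0,0],"angular":[0,0,0],"jaw":0.5}]'
python3 - <<'E'
from h import *
for n in ["side","wrist"]:
    c=cams.capture(n); cv2.imwrite(f"pics/{n}2.png",c["pixels"][:,:,::-1])
im=cv2.imread("pics/wrist2.png"); cv2.imwrite("pics/w2c.png",cv2.resize(im,None,fx=1.5,fy=1.5,interpolation=cv2.INTER_CUBIC))
E
```

```text
t: 3.2
tool_pos: [0.4931, -0.0865, 0.1966]
eef_rot: [0.706, -0.053, -0.704, -0.053]
force: [0.2, -0.1, -0.1]
finger_gap: 0.0438
```

View pics/w2c.png

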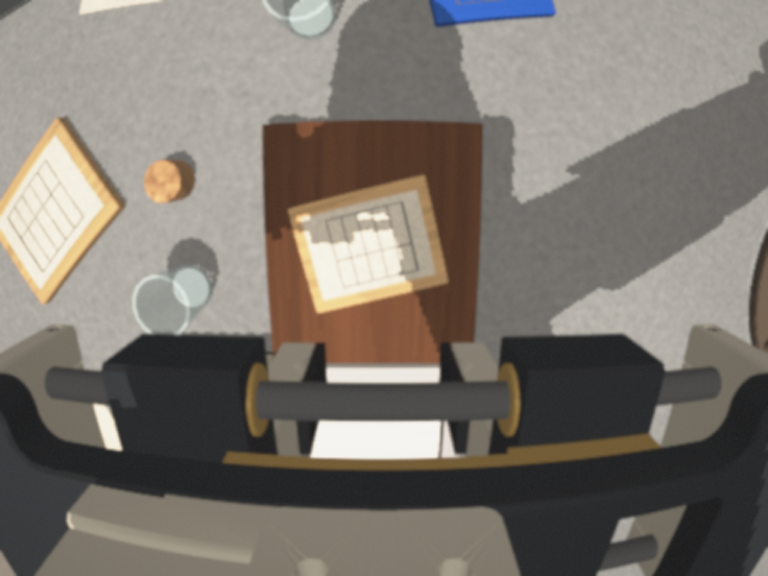

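View pics/side2.png

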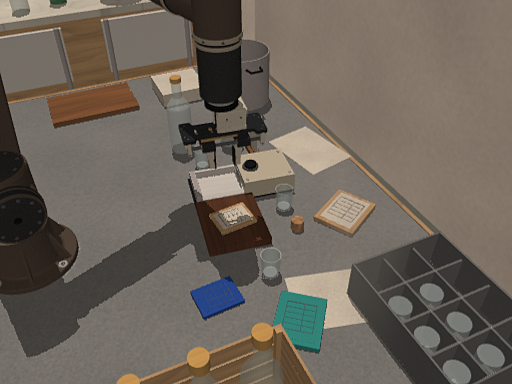

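```bash
cat >> fit.py <<'E'
T=np.array([.5243,.054]);a=-.15;R=np.array([[np.cos(a),-np.sin(a)],[np.sin(a),np.cos(a)]])
f=lambda p:(np.atleast_2d(p)[:,:2]-T)@R*1000
E
python3 - <<'E'
from fit import *
c=cams.capture("wrist")
q=onz(c,"wrist",np.array([(289,209),(426,176),(448,284),(318,312)])/1.5,.034)
d=onz(c,"wrist",np.array([(264,126),(482,123),(475,361)])/1.5,.024)
P=np.array([(50,-40),(-50,-40),(-50,40),(50,40)])
print(f(d).round(1)); t,an,e=fit2(P,f(q));print(t,an,e.round(1)); s=status.sense();print(f(s['tool_pos']),s['tool_pos'])
from scipy.spatial.transform import Rotation as Ro
print(Ro.from_quat(s['eef_rot']).as_matrix().round(3))
E
```

```text
[[  77.5 -250.8]
 [ -80.2 -252. ]
 [ -82.4  -68.6]]
[   0.55727496 -162.1550523 ] 0.22613586855202344 [[-0.6  0.6]
 [ 0.5  0.6]
 [ 1.1 -0. ]
 [-1.  -1.1]]
[[  -9.04979726 -141.30436651]] [ 0.49423556 -0.08436529  0.19595029]
[[ 0.001 -0.149 -0.989]
 [ 0.    -0.989  0.149]
 [-1.    -0.    -0.001]]
```

```bash
python3 -m crank '[{"travel":[0,1,-0.33],"angular":[0,0,0],"jaw":0.5},{"travel":[0,1,0],"angular":[0,0,0],"jaw":0.5},{"travel":[0.5,1,0],"angular":[0,0,0],"jaw":0.5},{"travel":[1,0.3,0],"angular":[0,0,0],"jaw":0.5},{"travel":[1,0,0],"angular":[0,0,0],"jaw":0.5},{"travel":[1,0,0],"angular":[0,0,0],"jaw":0.5},{"travel":[0.9,0,0],"angular":[0,0,0],"jaw":0.5},{"travel":[0.6,0,0],"angular":[0,0,0],"jaw":0.5},{"travel":[0.3,0,0],"angular":[0,0,0],"jaw":0.5},{"travel":[0,0,0],"angular":[0,0,0],"jaw":0.5},{"travel":[0,0,0],"angular":[0,0,0],"jaw":0.5}]'
python3 - <<'E'
from fit import *
s=status.sense();print(f(s['tool_pos']),s['tool_pos'],s['force'])
c=cams.capture("side"); im=c["pixels"][120:270,170:320,::-1]; cv2.imwrite("pics/s3c.png",cv2.resize(im,None,fx=4,fy=4,interpolation=cv2.INTER_CUBIC))
E
```

```text
t: 4.45
tool_pos: [0.4896, -0.1835, 0.0371]
eef_rot: [0.705, -0.052, -0.705, -0.052]
force: [-0.8, 0.5, -0.5]
finger_gap: 0.0437
[[   1.20556315 -240.05748308]] [ 0.48961828 -0.18354205  0.03708065] [-0.84674321  0.45681738 -0.48005348]
```

View pics/s3c.png

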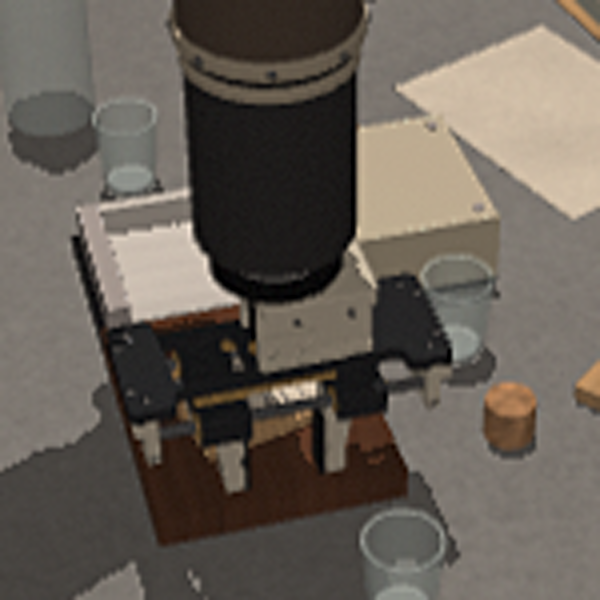

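```bash
python3 -m crank '[{"travel":[0.07,-0.3,0],"angular":[0,0,0],"jaw":0.5},{"travel":[0,-0.2,0],"angular":[0,0,0],"jaw":0.5},{"travel":[0,-0.15,0],"angular":[0,0,0],"jaw":0.5},{"travel":[0,-0.15,0],"angular":[0,0,0],"jaw":0.5},{"travel":[0,-0.15,0],"angular":[0,0,0],"jaw":0.5},{"travel":[0,-0.15,0],"angular":[0,0,0],"jaw":0.5},{"travel":[0,-0.15,0],"angular":[0,0,0],"jaw":0.5},{"travel":[0,-0.15,0],"angular":[0,0,0],"jaw":0.5},{"travel":[0,-0.15,0],"angular":[0,0,0],"jaw":0.5},{"travel":[0,-0.15,0],"angular":[0,0,0],"jaw":0.5},{"travel":[0,0,0],"angular":[0,0,0],"jaw":0.5}]'
cat > look.py <<'E'
import sys
from fit import *
k=sys.argv[1]
s=status.sense();print(f(s['tool_pos']).round(1),s['tool_pos'].round(4),s['force'].round(1))
c=cams.capture("wrist"); cv2.imwrite(f"pics/w{k}.png",cv2.resize(c["pixels"][:,:,::-1],None,fx=1.5,fy=1.5,interpolation=cv2.INTER_CUBIC))
c=cams.capture("side"); im=c["pixels"][120:270,170:320,::-1]; cv2.imwrite(f"pics/s{k}.png",cv2.resize(im,None,fx=4,fy=4,interpolation=cv2.INTER_CUBIC))
E
python3 look.py 4
```

```text
t: 5.6
tool_pos: [0.4966, -0.1329, 0.0345]
eef_rot: [0.705, -0.052, -0.705, -0.052]
force: [-0.4, -0.1, 0.6]
finger_gap: 0.0439
[[   0.6 -188.9]] [ 0.4966 -0.1329  0.0345] [-0.4 -0.1  0.6]
```

View pics/w4.png

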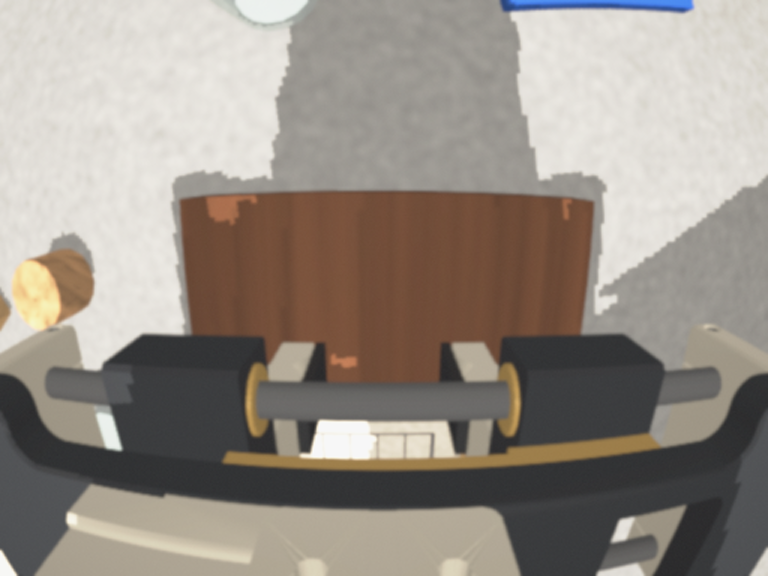

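View pics/s4.png

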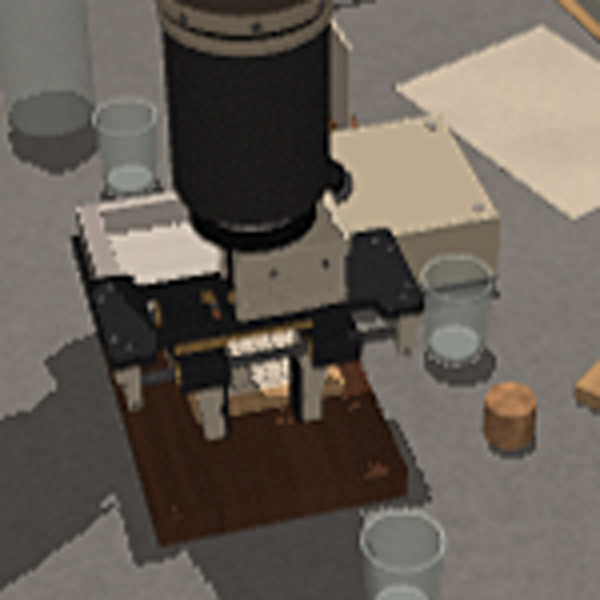

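```bash
python3 - <<'E'
from fit import *
c=cams.capture("scene"); im=c["pixels"][120:240,170:330,::-1]; cv2.imwrite("pics/c5.png",cv2.resize(im,None,fx=4.5,fy=4.5,interpolation=cv2.INTER_CUBIC))
E
```

```text
(no output)
```

View pics/c5.png

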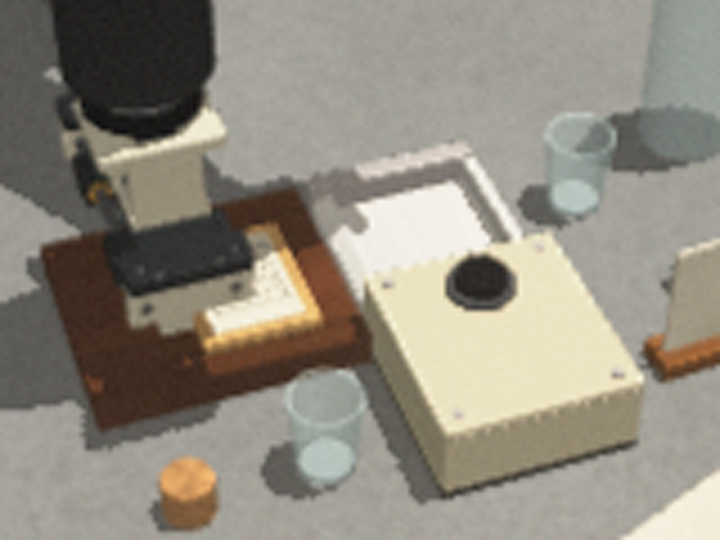

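```bash
python3 - <<'E'
from fit import *
c=cams.capture("scene")
print(f(onz(c,"scene",np.array([(278,224),(322,312),(203,338)])/4.5+[170,120],.034)).round(1))
# checks: deck corners -80,-254 ; 80,-254;  lip crest near end (x=-62,y=-50,z29)
print(f(onz(c,"scene",np.array([(43,247),(97,412)])/4.5+[170,120],.024)).round(1))
E
```

```text
[[ -33.3  -95.9]
 [  58.8  -95.4]
 [  55.6 -175.4]]
[[ -75.9 -251.8]
 [  86.3 -253.9]]
```

```bash
python3 -m crank '[{"travel":[0,0.3,0],"angular":[0,0,0],"jaw":0.5},{"travel":[-1,0,0],"angular":[0,0,0],"jaw":0.5},{"travel":[-1,0,0],"angular":[0,0,0],"jaw":0.5},{"travel":[-1,-0.6,0],"angular":[0,0,0],"jaw":0.5},{"travel":[-1,-1,0],"angular":[0,0,0],"jaw":0.5},{"travel":[-1,-1,0],"angular":[0,0,0],"jaw":0.5},{"travel":[0,0,0],"angular":[0,0,0],"jaw":0.5}]'; python3 look.py 6
```

```text
t: 6.5
tool_pos: [0.5096, -0.0634, 0.189]
eef_rot: [0.708, -0.051, -0.702, -0.052]
force: [-0.1, 0.0, 0.1]
finger_gap: 0.0438
[[   3.  -118.3]] [ 0.5096 -0.0634  0.189 ] [-0.1  0.   0.1]
```

View pics/w6.png

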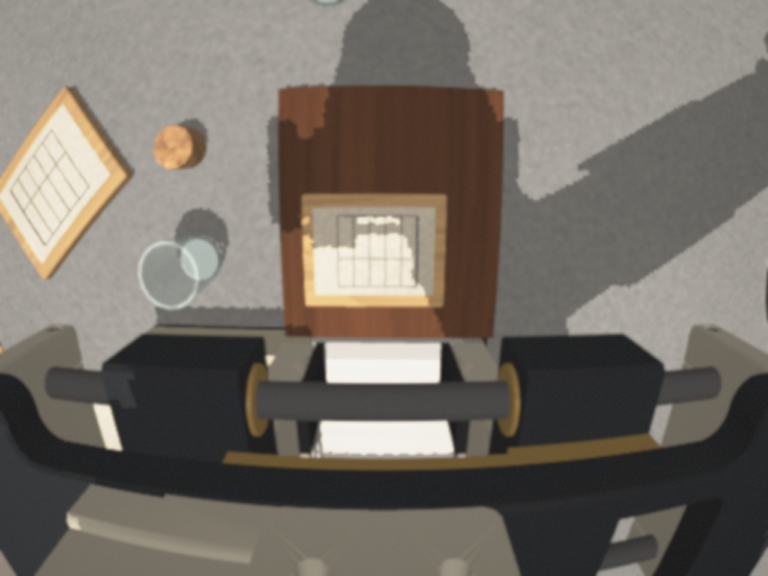

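```bash
python3 - <<'E'
from fit import *
c=cams.capture("wrist")
q=onz(c,"wrist",np.array([(302,195),(446,195),(443,305),(304,305)])/1.5,.034)
d=onz(c,"wrist",np.array([(279,90),(503,92),(495,337),(286,334)])/1.5,.024)
P=np.array([(50,-40),(-50,-40),(-50,40),(50,40)])
print(f(d).round(1)); t,an,e=fit2(P,f(q));print(t,an,e.round(1)); print(f(status.sense()['tool_pos']))
E
```

```text
[[  73.5 -253.2]
 [ -83.3 -252.9]
 [ -84.7  -71.8]
 [  74.   -74.1]]
[   7.27128277 -139.01052154] -0.002349445400061739 [[-1.5  1.3]
 [ 1.1  1.2]
 [ 0.7 -1.5]
 [-0.4 -1. ]]
[[-1.17047903e-01 -1.20851939e+02]]
```

```bash
python3 - <<'E'
from fit import *
print(f(status.sense()['tool_pos']),status.sense()['dq'].round(4))
c=cams.capture("wrist"); im=c["pixels"]
cv2.imwrite("pics/w7.png",cv2.resize(im[50:300,150:400,::-1],None,fx=2.4,fy=2.4,interpolation=cv2.INTER_CUBIC))
np.savez("w7.npz",**{k:c[k] for k in "KRt"})
E
```

```text
[[-1.17047903e-01 -1.20851939e+02]] [-0.0117  0.0185 -0.0154 -0.0006  0.0012 -0.0018]
```

View pics/w7.png

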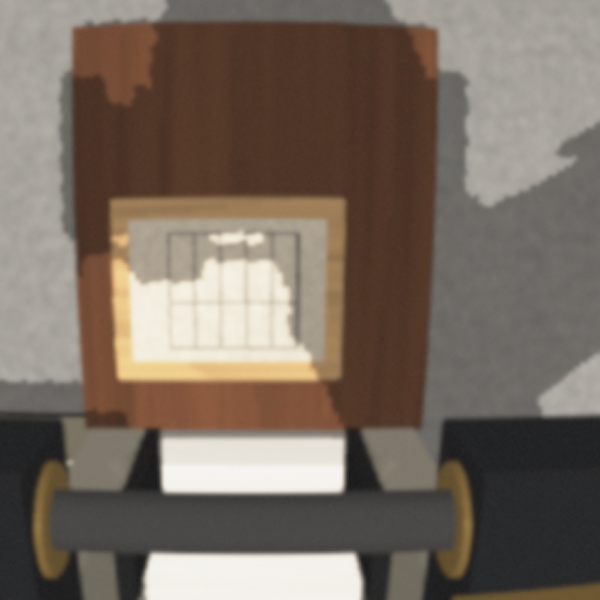

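```bash
python3 - <<'E'
from fit import *
c=np.load("w7.npz")
g=lambda l,z:f(onz(c,"wrist",np.array(l)/2.4+[150,50],z))
d=g([(73,30),(438,30),(424,428),(86,428)],.024);q=g([(110,200),(346,200),(342,380),(117,380)],.034)
P=np.array([(50,-40),(-50,-40),(-50,40),(50,40)])
D=np.array([(80,-254),(-80,-254),(-80,-69),(80,-69)])
t,an,e=fit2(D,d);print(t,an,e.round(1));t2,an2,e=fit2(P,q);print(t2,an2,e.round(1));print(t2-t)
E
```

```text
[-1.47717078  1.49200614] 0.0005731849088216604 [[-0.4  1. ]
 [ 0.3  0.7]
 [-0.4 -0.8]
 [ 0.5 -0.9]]
[  10.39784529 -135.43046231] 1.0229586529738206e-05 [[-0.1  0. ]
 [ 0.2  0.5]
 [-0.2 -0.3]
 [ 0.1 -0.2]]
[  11.87501607 -136.92246844]
```

```bash
sed -i 's/^T=.*; *a=-.15;/XX/; s/T=np.array(\[.5243,.054\])/T=np.array([.5230,.0557])/' fit.py; tail -2 fit.py
python3 -m crank '[{"travel":[0,0.25,-0.8],"angular":[0,0,0],"jaw":0},{"travel":[0,0.25,-1],"angular":[0,0,0],"jaw":0},{"travel":[0,0,-1],"angular":[0,0,0],"jaw":0},{"travel":[0.6,0,-0.25],"angular":[0,0,0],"jaw":0},{"travel":[1,0,0],"angular":[0,0,0],"jaw":0},{"travel":[1,0,0],"angular":[0,0,0],"jaw":0},{"travel":[1,0,0],"angular":[0,0,0],"jaw":0},{"travel":[0.8,0,0],"angular":[0,0,0],"jaw":0},{"travel":[0.5,0,0],"angular":[0,0,0],"jaw":0},{"travel":[0.2,0,0],"angular":[0,0,0],"jaw":0},{"travel":[0,0,0],"angular":[0,0,0],"jaw":0},{"travel":[0,0,0],"angular":[0,0,0],"jaw":0}]'; python3 look.py 8
```

```text
XXR=np.array([[np.cos(a),-np.sin(a)],[np.sin(a),np.cos(a)]])
f=lambda p:(np.atleast_2d(p)[:,:2]-T)@R*1000
t: 7.9
tool_pos: [0.593, -0.095, 0.0315]
eef_rot: [-0.704, 0.053, 0.706, 0.053]
force: [-6.4, 0.4, 12.7]
finger_gap: 0.0002Traceback (most recent call last):
  File "look.py", line 2, in <module>
    from fit import *
  File "fit.py", line 7, in <module>
    XXR=np.array([[np.cos(a),-np.sin(a)],[np.sin(a),np.cos(a)]])
                          ^
NameError: name 'a' is not defined
```

```bash
sed -i 's/^XX/T=np.array([.5230,.0557]);a=-.15;/' fit.py
python3 -m crank '[{"travel":[-0.15,0,0],"angular":[0,0,0],"jaw":0},{"travel":[0,0,0],"angular":[0,0,0],"jaw":0}]'; python3 look.py 8
```

```text
t: 8.1
tool_pos: [0.5947, -0.0944, 0.0359]
eef_rot: [-0.705, 0.053, 0.705, 0.053]
force: [0.3, -0.7, 0.2]
finger_gap: 0.0006
[[  93.3 -137.7]] [ 0.5947 -0.0944  0.0359] [ 0.3 -0.7  0.2]
```

View pics/s8.png

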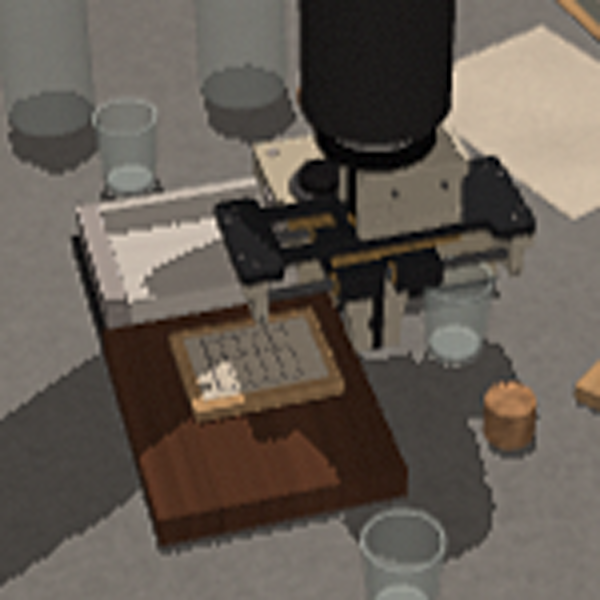

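View pics/w8.png

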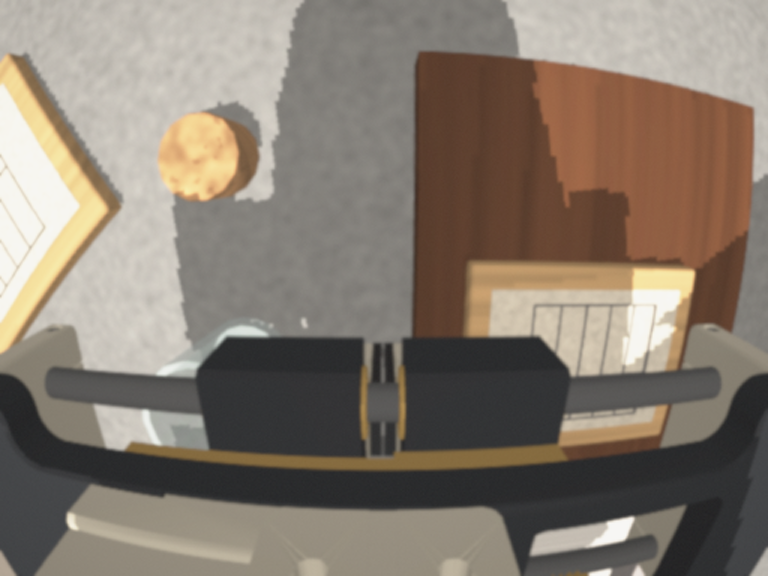

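```bash
python3 -m crank '[{"travel":[0,0,0.2],"angular":[0,0,0],"jaw":0},{"travel":[0,0,0.2],"angular":[0,0,0],"jaw":0},{"travel":[0,0,0.15],"angular":[0,0,0],"jaw":0},{"travel":[0,0,0.15],"angular":[0,0,0],"jaw":0},{"travel":[0,0,0.13],"angular":[0,0,0],"jaw":0},{"travel":[0,0,0],"angular":[0,0,0],"jaw":0},{"travel":[0,0,0],"angular":[0,0,0],"jaw":0}]'; python3 look.py 9
```

```text
t: 8.9
tool_pos: [0.5703, -0.0898, 0.0361]
eef_rot: [0.705, -0.053, -0.705, -0.053]
force: [0.9, -0.1, 0.6]
finger_gap: 0.0005
[[  68.5 -136.8]] [ 0.5703 -0.0898  0.0361] [ 0.9 -0.1  0.6]
```

View pics/w9.png

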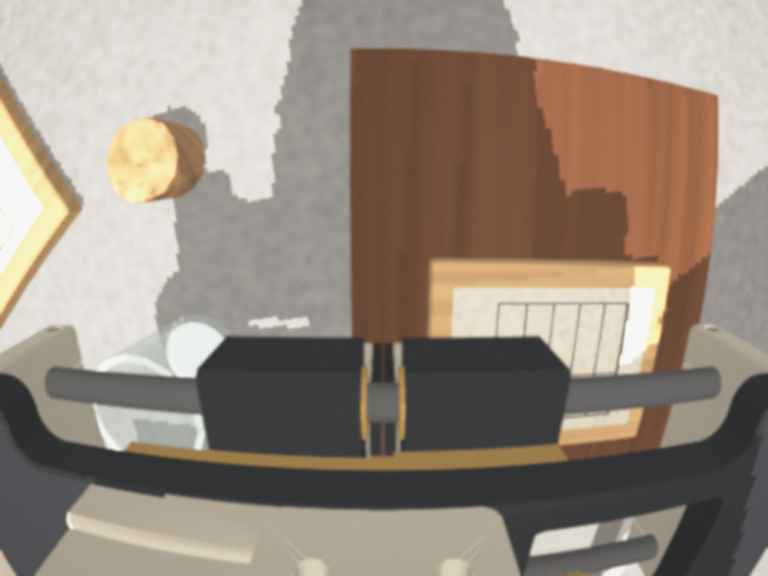

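```bash
python3 - <<'E'
from fit import *
c=cams.capture("wrist");g=lambda l,z:f(onz(c,"wrist",np.array(l)/1.5,z)).round(1)
print(g([(351,48),(717,97)],.024),g([(430,259),(670,267),(640,440)],.034),f(status.sense()['tool_pos']))
E
```

```text
[[  80.4 -255.1]
 [ -78.3 -253.5]] [[  52.4 -178.6]
 [ -47.5 -177.5]
 [ -51.1  -95.6]] [[  68.59111466 -136.88318241]]
```

```bash
python3 -m crank '[{"travel":[0,0,-0.3],"angular":[0,0,0],"jaw":0},{"travel":[-1,0,0],"angular":[0,0,0],"jaw":0},{"travel":[-0.5,0.5,0],"angular":[0,0,0],"jaw":0.5},{"travel":[0,1,0.8],"angular":[0,0,0],"jaw":0.5},{"travel":[0,1,0.9],"angular":[0,0,0],"jaw":0.5},{"travel":[0,0,0.85],"angular":[0,0,0],"jaw":0.5},{"travel":[0,0,0],"angular":[0,0,0],"jaw":0.5},{"travel":[0.7,0,0],"angular":[0,0,0],"jaw":0.5},{"travel":[0.5,0,0],"angular":[0,0,0],"jaw":0.5},{"travel":[0.2,0,0],"angular":[0,0,0],"jaw":0.5},{"travel":[0.1,0,0],"angular":[0,0,0],"jaw":0.5},{"travel":[0,0,0],"angular":[0,0,0],"jaw":0.5}]'; python3 look.py 10
```

```text
t: 10.25
tool_pos: [0.4929, -0.154, 0.0359]
eef_rot: [-0.705, 0.053, 0.705, 0.052]
force: [0.5, -0.2, -0.7]
finger_gap: 0.0435
[[   1.5 -211.9]] [ 0.4929 -0.154   0.0359] [ 0.5 -0.2 -0.7]
```

View pics/s10.png

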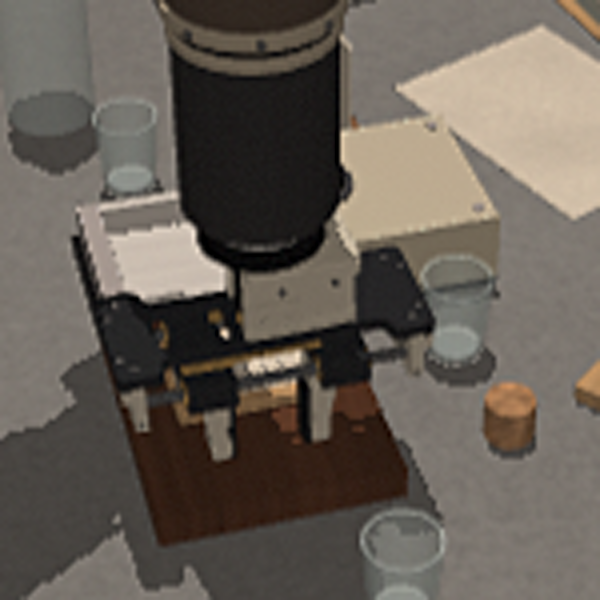

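```bash
python3 -m crank '[{"travel":[0,-0.3,0],"angular":[0,0,0],"jaw":0.5},{"travel":[0,-0.3,0],"angular":[0,0,0],"jaw":0.5},{"travel":[0,-0.25,0],"angular":[0,0,0],"jaw":0.5},{"travel":[0,-0.25,0],"angular":[0,0,0],"jaw":0.5},{"travel":[0,-0.25,0],"angular":[0,0,0],"jaw":0.5},{"travel":[0,-0.25,0],"angular":[0,0,0],"jaw":0.5},{"travel":[0,-0.25,0],"angular":[0,0,0],"jaw":0.5},{"travel":[0,-0.25,0],"angular":[0,0,0],"jaw":0.5},{"travel":[0,-0.25,0],"angular":[0,0,0],"jaw":0.5},{"travel":[0,-0.25,0],"angular":[0,0,0],"jaw":0.5},{"travel":[0,-0.15,0],"angular":[0,0,0],"jaw":0.5},{"travel":[0,0,0],"angular":[0,0,0],"jaw":0.5}]'; python3 look.py 11
python3 - <<'E'
from fit import *
c=cams.capture("scene"); im=c["pixels"][120:240,170:330,::-1]; cv2.imwrite("pics/c11.png",cv2.resize(im,None,fx=4.5,fy=4.5,interpolation=cv2.INTER_CUBIC))
E
```

```text
t: 11.55
tool_pos: [0.5048, -0.0717, 0.0359]
eef_rot: [0.705, -0.052, -0.705, -0.052]
force: [-0.0, -0.9, 0.1]
finger_gap: 0.0437
[[   1.  -128.7]] [ 0.5048 -0.0717  0.0359] [-0.  -0.9  0.1]
```

View pics/s11.png

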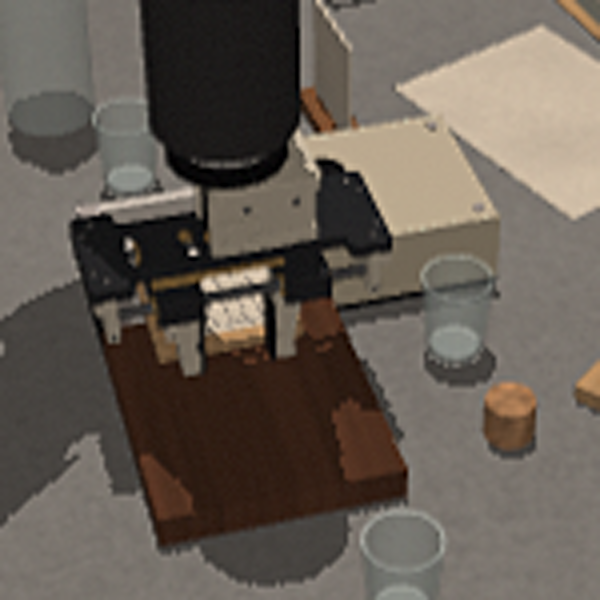

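View pics/c11.png

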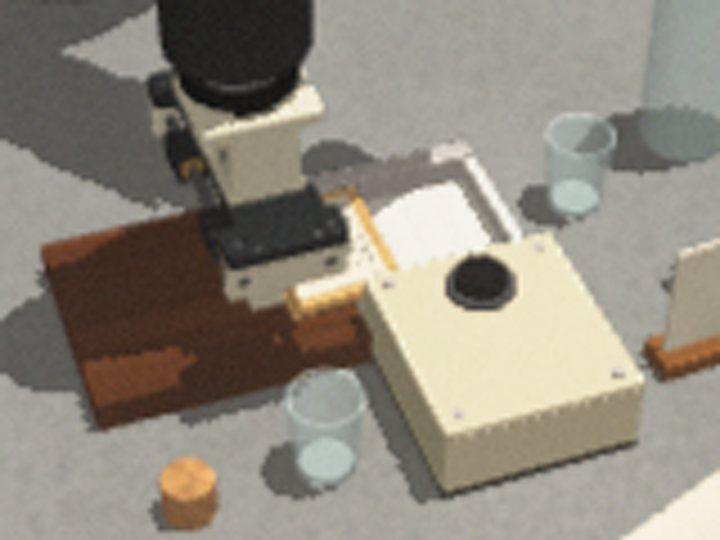

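```bash
python3 -m crank '[{"travel":[0,-0.15,0],"angular":[0,0,0],"jaw":0.5},{"travel":[0,-0.2,0],"angular":[0,0,0],"jaw":0.5},{"travel":[0,-0.2,0],"angular":[0,0,0],"jaw":0.5},{"travel":[0,-0.2,0],"angular":[0,0,0],"jaw":0.5},{"travel":[0,-0.2,0],"angular":[0,0,0],"jaw":0.5},{"travel":[0,-0.2,0],"angular":[0,0,0],"jaw":0.5},{"travel":[0,-0.15,0],"angular":[0,0,0],"jaw":0.5},{"travel":[0,0,0],"angular":[0,0,0],"jaw":0.5},{"travel":[0,0,0],"angular":[0,0,0],"jaw":0.5}]'; python3 look.py 12
python3 - <<'E'
from fit import *
c=cams.capture("scene"); im=c["pixels"][120:240,170:330,::-1]; cv2.imwrite("pics/c12.png",cv2.resize(im,None,fx=4.5,fy=4.5,interpolation=cv2.INTER_CUBIC))
E
```

```text
t: 12.6
tool_pos: [0.5105, -0.0336, 0.036]
eef_rot: [0.705, -0.052, -0.705, -0.053]
force: [-0.4, -0.3, 0.2]
finger_gap: 0.0436
[[  1.  -90.2]] [ 0.5105 -0.0336  0.036 ] [-0.4 -0.3  0.2]
```

View pics/s12.png

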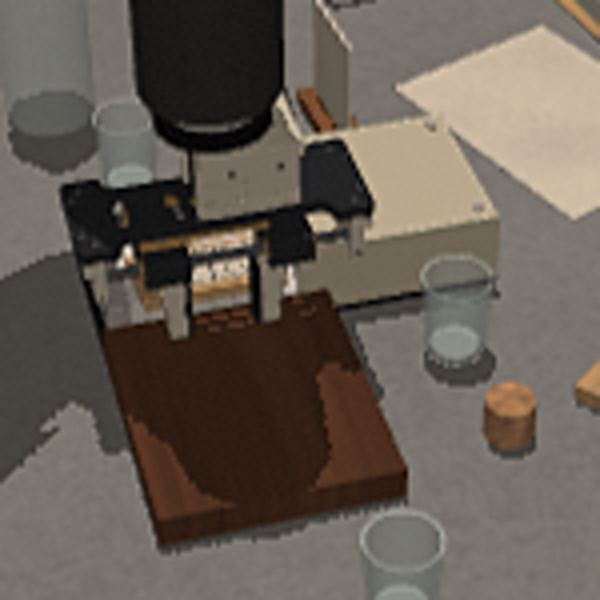

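View pics/c12.png

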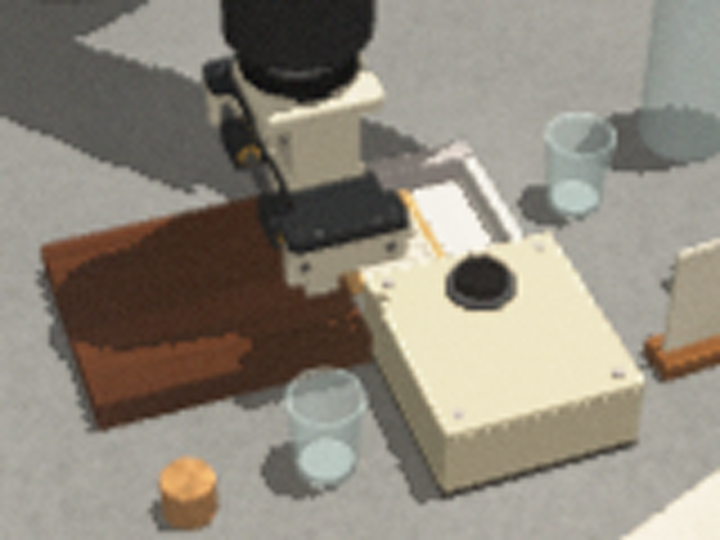

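```bash
python3 -m crank '[{"travel":[-0.07,-0.15,0],"angular":[0,0,0],"jaw":0.5},{"travel":[-0.07,-0.15,0],"angular":[0,0,0],"jaw":0.5},{"travel":[0,-0.15,0],"angular":[0,0,0],"jaw":0.5},{"travel":[0,-0.15,0],"angular":[0,0,0],"jaw":0.5},{"travel":[0,-0.15,0],"angular":[0,0,0],"jaw":0.5},{"travel":[0,-0.15,0],"angular":[0,0,0],"jaw":0.5},{"travel":[0,-0.15,0],"angular":[0,0,0],"jaw":0.5},{"travel":[0,-0.05,0],"angular":[0,0,0],"jaw":0.5},{"travel":[0,0,0],"angular":[0,0,0],"jaw":0.5},{"travel":[0,0,0],"angular":[0,0,0],"jaw":0.5}]'; python3 look.py 13
python3 - <<'E'
from fit import *
c=cams.capture("scene"); im=c["pixels"][120:240,170:330,::-1]; cv2.imwrite("pics/c13.png",cv2.resize(im,None,fx=4.5,fy=4.5,interpolation=cv2.INTER_CUBIC))
E
```

```text
t: 13.75
tool_pos: [0.5152, -0.0012, 0.0401]
eef_rot: [-0.705, 0.053, 0.705, 0.053]
force: [-0.2, 0.8, 1.0]
finger_gap: 0.044
[[  0.8 -57.4]] [ 0.5152 -0.0012  0.0401] [-0.2  0.8  1. ]
```

View pics/s13.png

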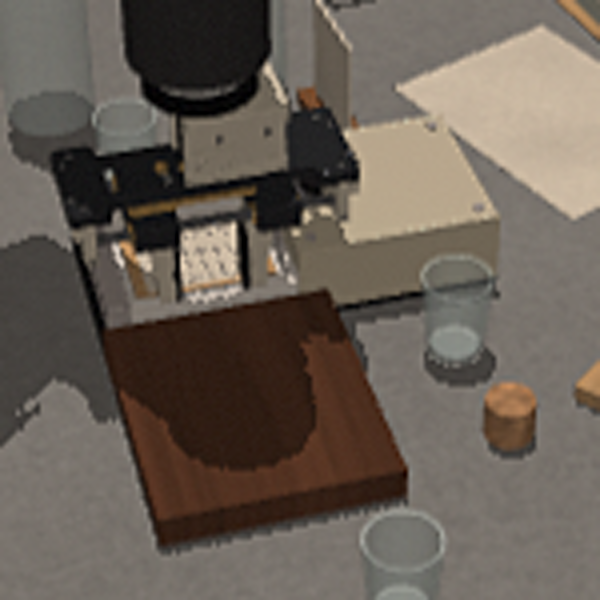

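View pics/c13.png

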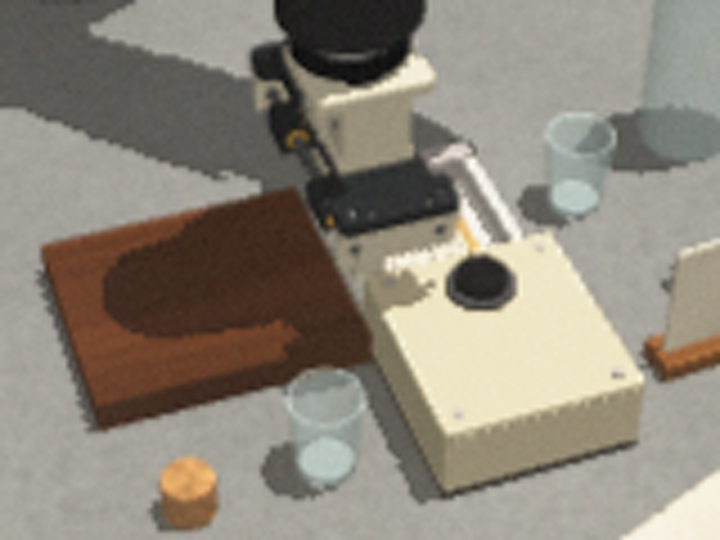

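```bash
python3 -m crank '[{"travel":[-0.7,0.1,0],"angular":[0,0,0],"jaw":0.5},{"travel":[-1,0,0],"angular":[0,0,0],"jaw":0.5},{"travel":[-1,-0.6,0],"angular":[0,0,0],"jaw":0.5},{"travel":[-1,-1,0],"angular":[0,0,0],"jaw":0.5},{"travel":[-1,-1,0],"angular":[0,0,0],"jaw":0.5},{"travel":[-0.4,0,0],"angular":[0,0,0],"jaw":0.5},{"travel":[0,0,0],"angular":[0,0,0],"jaw":0.5},{"travel":[0,0,0],"angular":[0,0,0],"jaw":0}]'; python3 look.py 14
```

```text
t: 14.7
tool_pos: [0.5257, 0.0725, 0.1924]
eef_rot: [-0.705, 0.053, 0.705, 0.053]
force: [-0.8, -0.3, 0.3]
finger_gap: 0.0398
[[ 0.2 17. ]] [0.5257 0.0725 0.1924] [-0.8 -0.3  0.3]
```

View pics/w14.png

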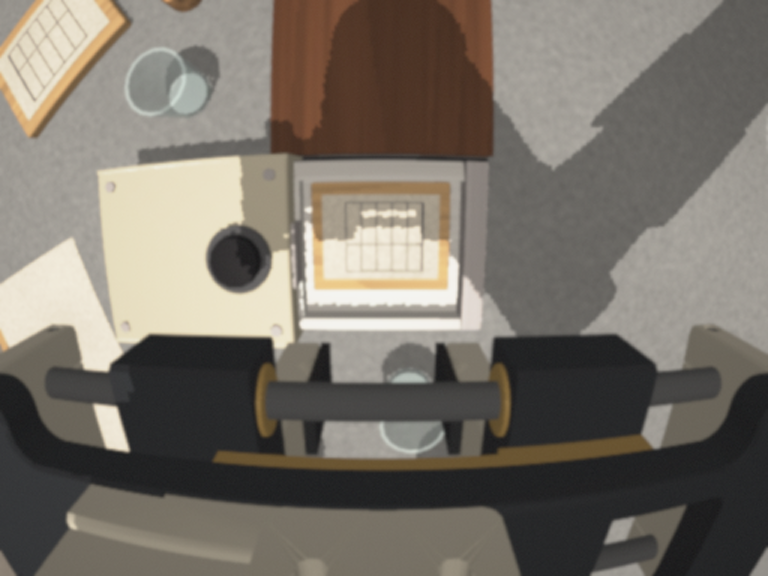

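View pics/s14.png

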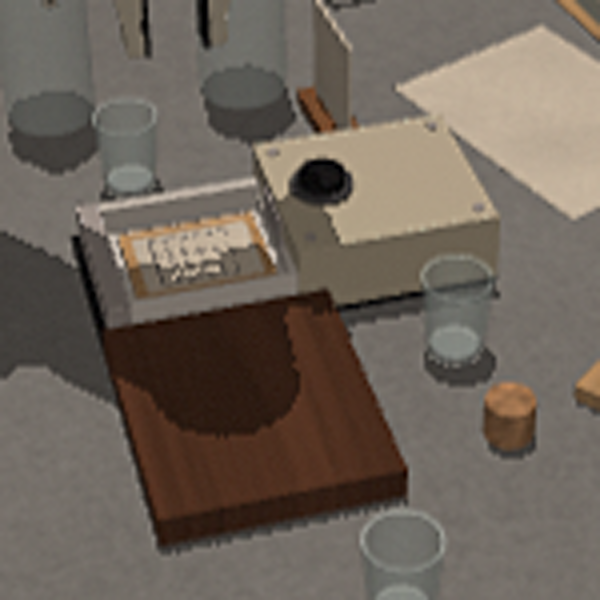

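```bash
python3 - <<'E'
from fit import *
c=cams.capture("wrist")
q=f(onz(c,"wrist",np.array([(312,182),(450,182),(447,289),(315,289)])/1.5,.024))
P=np.array([(50,-40),(-50,-40),(-50,40),(50,40)])
t,an,e=fit2(P,q);print(t,an,e.round(1));print(f(status.sense()['tool_pos']),f(onz(c,"wrist",np.array([(480,329),(488,160)])/1.5,.036)))
E
```

```text
[  1.10058309 -10.59168868] -0.0009141748437527864 [[-1.   0.7]
 [ 1.   0.7]
 [ 1.  -0.7]
 [-1.  -0.6]]
[[ 0.14734585 16.4977215 ]] [[-72.16278761  56.24749619]
 [-72.63551618 -66.2966022 ]]
```

```bash
python3 -m crank '[{"travel":[0,0.5,0.8],"angular":[0,0,0],"jaw":0},{"travel":[0,0,1],"angular":[0,0,0],"jaw":0},{"travel":[0,0,1],"angular":[0,0,0],"jaw":0},{"travel":[0,0,0.7],"angular":[0,0,0],"jaw":0},{"travel":[0.6,0,0],"angular":[0,0,0],"jaw":0},{"travel":[1,0,0],"angular":[0,0,0],"jaw":0},{"travel":[1,0,0],"angular":[0,0,0],"jaw":0},{"travel":[1,0,0],"angular":[0,0,0],"jaw":0},{"travel":[0.9,0,0],"angular":[0,0,0],"jaw":0},{"travel":[0.6,0,0],"angular":[0,0,0],"jaw":0},{"travel":[0.2,0,0],"angular":[0,0,0],"jaw":0},{"travel":[0,0,0],"angular":[0,0,0],"jaw":0}]'; python3 look.py 15
```

```text
t: 16.05
tool_pos: [0.4197, 0.0728, 0.0333]
eef_rot: [-0.704, 0.054, 0.706, 0.052]
force: [-0.1, 0.4, 0.1]
finger_gap: 0.0006
[[-104.7    1.5]] [0.4197 0.0728 0.0333] [-0.1  0.4  0.1]
```

View pics/s15.png

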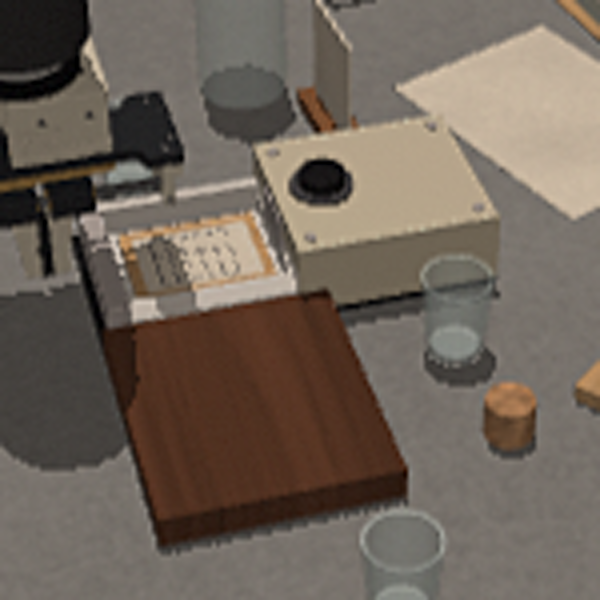

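View pics/w15.png

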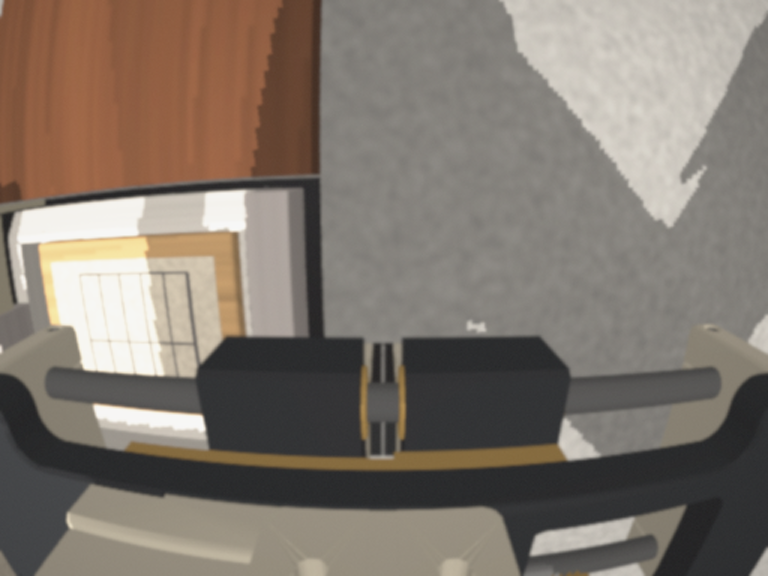

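```bash
python3 -m crank '[{"travel":[0.1,0,-0.2],"angular":[0,0,0],"jaw":0},{"travel":[0,0,-0.2],"angular":[0,0,0],"jaw":0},{"travel":[0,0,-0.2],"angular":[0,0,0],"jaw":0},{"travel":[0,0,-0.25],"angular":[0,0,0],"jaw":0},{"travel":[0,0,-0.3],"angular":[0,0,0],"jaw":0},{"travel":[0,0,-0.3],"angular":[0,0,0],"jaw":0},{"travel":[0,0,-0.3],"angular":[0,0,0],"jaw":0},{"travel":[0,0,-0.3],"angular":[0,0,0],"jaw":0},{"travel":[0,0,-0.3],"angular":[0,0,0],"jaw":0},{"travel":[0,0,-0.3],"angular":[0,0,0],"jaw":0},{"travel":[0,0,-0.2],"angular":[0,0,0],"jaw":0},{"travel":[0,0,0],"angular":[0,0,0],"jaw":0}]'; python3 look.py 16
```

```text
t: 17.35
tool_pos: [0.5057, 0.0608, 0.031]
eef_rot: [0.705, -0.053, -0.705, -0.053]
force: [-3.0, 0.4, 0.9]
finger_gap: 0.0007
[[-17.8   2.4]] [0.5057 0.0608 0.031 ] [-3.   0.4  0.9]
```

View pics/s16.png

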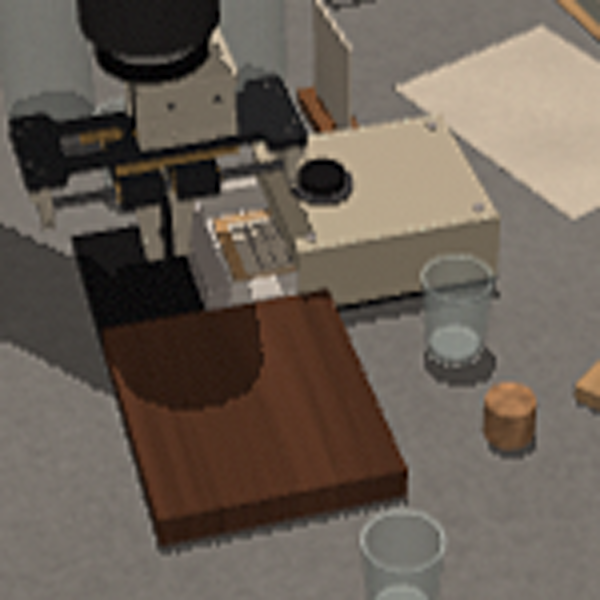

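```bash
python3 -m crank '[{"travel":[0.1,0,0],"angular":[0,0.15,0],"jaw":0},{"travel":[0,0,0],"angular":[0,0.15,0],"jaw":0},{"travel":[0.074,0,-0.239],"angular":[0,0,0],"jaw":0},{"travel":[0.074,0,-0.239],"angular":[0,0,0],"jaw":0},{"travel":[0.074,0,-0.239],"angular":[0,0,0],"jaw":0},{"travel":[0.074,0,-0.239],"angular":[0,0,0],"jaw":0},{"travel":[0.059,0,-0.191],"angular":[0,0,0],"jaw":0},{"travel":[0.059,0,-0.191],"angular":[0,0,0],"jaw":0},{"travel":[0,0,0],"angular":[0,0,0],"jaw":0}]'; python3 look.py 17
```

```text
t: 18.35
tool_pos: [0.563, 0.0328, 0.0331]
eef_rot: [0.766, -0.076, -0.637, -0.04]
force: [-5.6, 1.2, 2.5]
finger_gap: 0.0001
[[ 43.  -16.7]] [0.563  0.0328 0.0331] [-5.6  1.2  2.5]
```

View pics/s17.png

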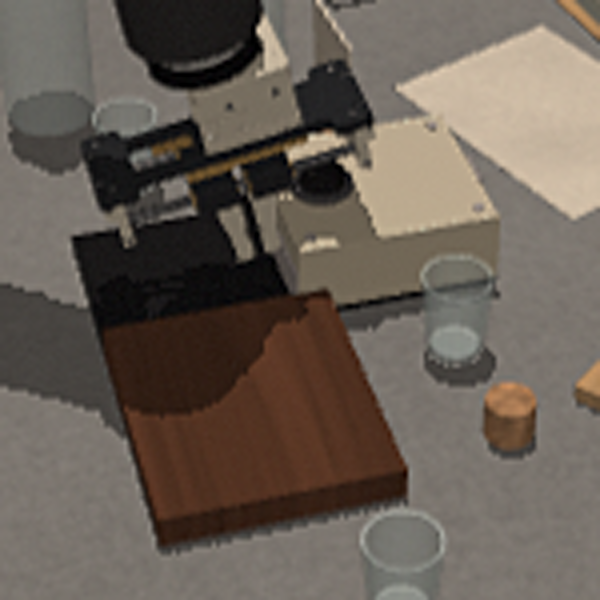

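```bash
python3 - <<'E'
from fit import *
from scipy.spatial.transform import Rotation as Ro
s=status.sense();M=Ro.from_quat(s['eef_rot']).as_matrix().copy()
M[:2]=R.T@M[:2]; print(M.round(3),f(s['tool_pos']),s['joints'],s['force'],s['dq'].round(3))
E
```

```text
[[ 0.184 -0.017 -0.983]
 [-0.038 -0.999  0.01 ]
 [-0.982  0.035 -0.184]] [[ 42.94641211 -16.63686549]] [ 0.4786023   0.31402118 -0.7595012   0.37038246 -0.39332983 -0.97784447] [-3.5855118   0.33274626  1.76978994] [-0.001 -0.004 -0.004  0.003  0.001 -0.003]
```

```bash
python3 -m crank '[{"travel":[0.02,0,-0.1],"angular":[0,0,0],"jaw":0},{"travel":[0,0,0],"angular":[0,0,0],"jaw":0}]'; python3 look.py 18
python3 - <<'E'
from fit import *
c=cams.capture("scene"); im=c["pixels"][120:240,170:330,::-1]; cv2.imwrite("pics/c18.png",cv2.resize(im,None,fx=4.5,fy=4.5,interpolation=cv2.INTER_CUBIC))
E
```

```text
t: 18.65
tool_pos: [0.5635, 0.0323, 0.033]
eef_rot: [0.765, -0.076, -0.638, -0.039]
force: [-25.4, 12.7, 17.7]
finger_gap: 0.0006
[[ 43.6 -17.1]] [0.5635 0.0323 0.033 ] [-25.4  12.7  17.7]
```

View pics/s18.png

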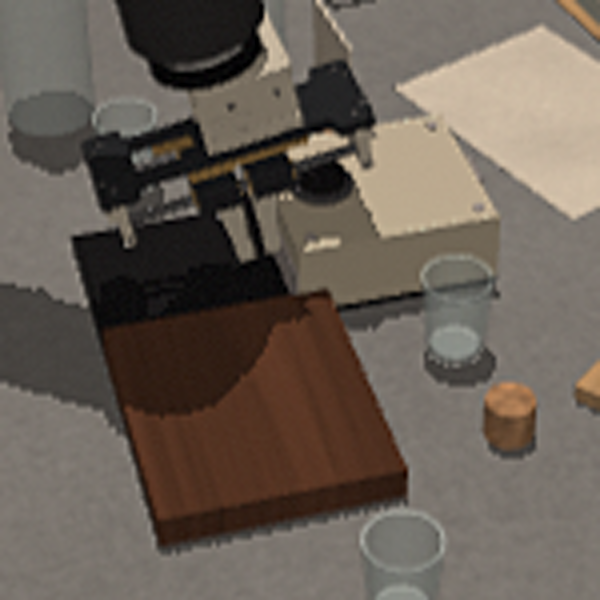

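View pics/c18.png

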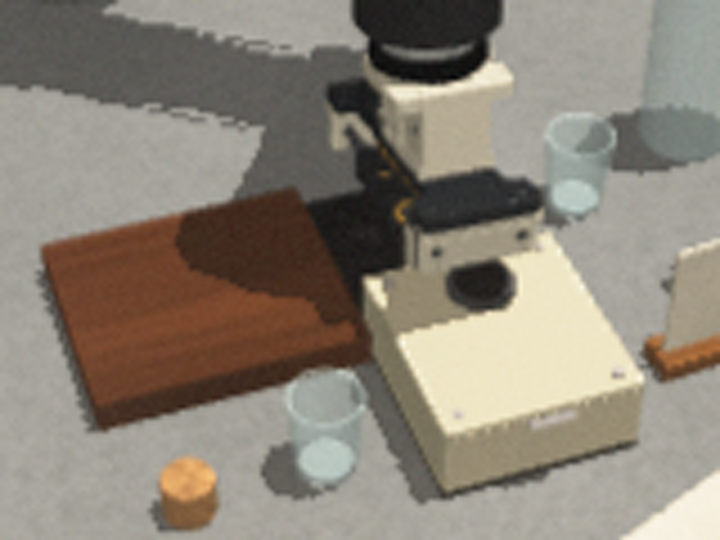

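View pics/w18.png

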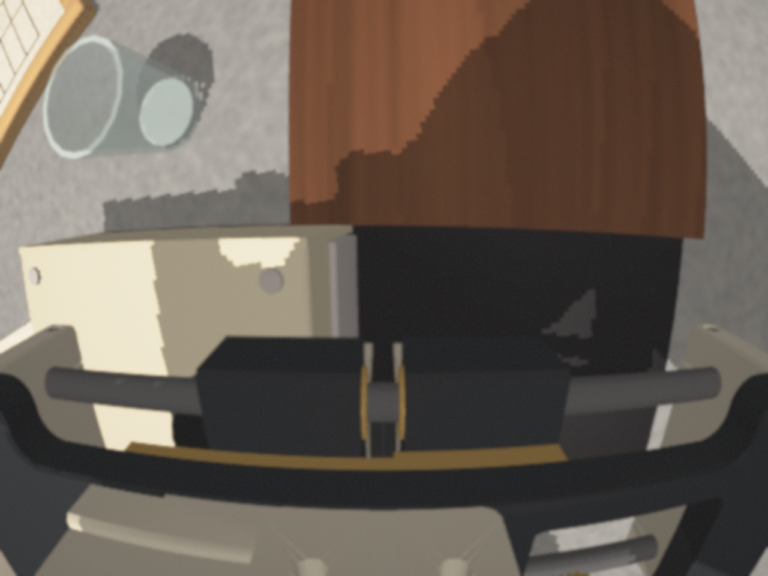

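```bash
python3 -m crank '[{"travel":[0,0,0.15],"angular":[0,0,0],"jaw":0},{"travel":[-0.05,0,0.2],"angular":[0,0,0],"jaw":0},{"travel":[-0.1,0,0.4],"angular":[0,0,0],"jaw":0},{"travel":[-0.1,0,0.5],"angular":[0,0,0],"jaw":0},{"travel":[0,0,0],"angular":[0,0,0],"jaw":0}]'; python3 look.py 19
```

```text
t: 19.3
tool_pos: [0.5271, 0.0386, 0.0339]
eef_rot: [0.766, -0.075, -0.637, -0.04]
force: [-0.1, 0.0, -0.5]
finger_gap: 0.0001
[[  6.6 -16.2]] [0.5271 0.0386 0.0339] [-0.1  0.  -0.5]
```

View pics/s19.png

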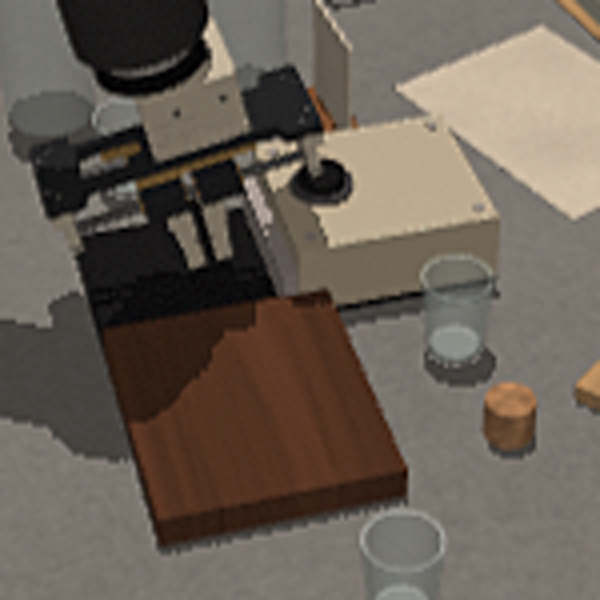

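View pics/w19.png

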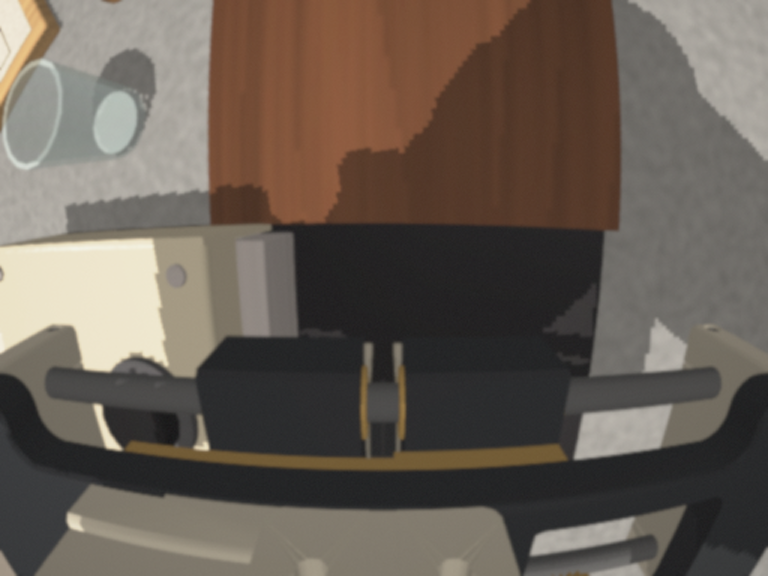

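```bash
python3 -m crank '[{"travel":[-0.2,0,0.6],"angular":[0,0,0],"jaw":0},{"travel":[-0.6,0,0.6],"angular":[0,0,0],"jaw":0},{"travel":[-1,0,0],"angular":[0,0,0],"jaw":0},{"travel":[-1,0,0],"angular":[0,0,0],"jaw":0},{"travel":[-1,0,0],"angular":[0,0,0],"jaw":0},{"travel":[-1,0,0],"angular":[0,0,0],"jaw":0},{"travel":[0,0,0],"angular":[0,0,0],"jaw":0},{"travel":[0,0,0],"angular":[0,0,0],"jaw":0}]'; python3 look.py 20; python3 - <<'E'
from fit import *
c=cams.capture("scene"); im=c["pixels"][120:240,170:330,::-1]; cv2.imwrite("pics/c20.png",cv2.resize(im,None,fx=4.5,fy=4.5,interpolation=cv2.INTER_CUBIC))
E
```

```text
t: 20.2
tool_pos: [0.469, 0.0543, 0.1693]
eef_rot: [0.767, -0.075, -0.636, -0.04]
force: [-0.4, 0.5, 0.2]
finger_gap: 0.0004
[[-53.2  -9.5]] [0.469  0.0543 0.1693] [-0.4  0.5  0.2]
```

View pics/w20.png

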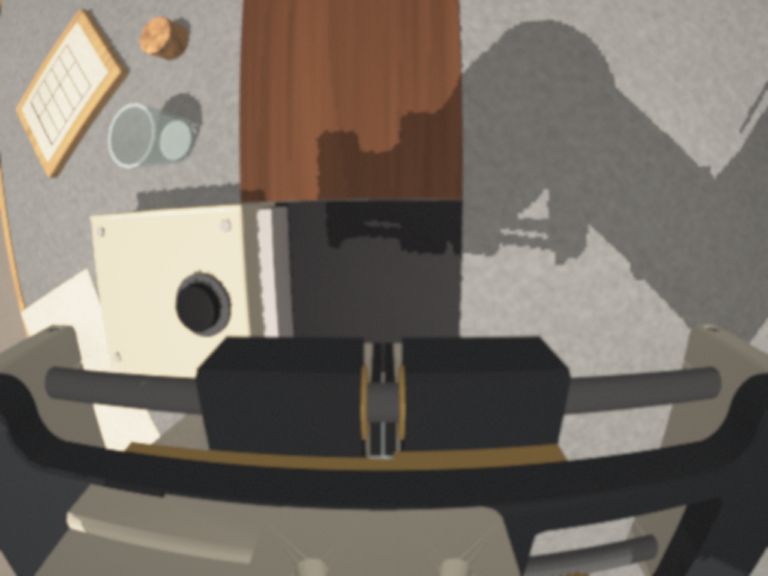

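View pics/s20.png

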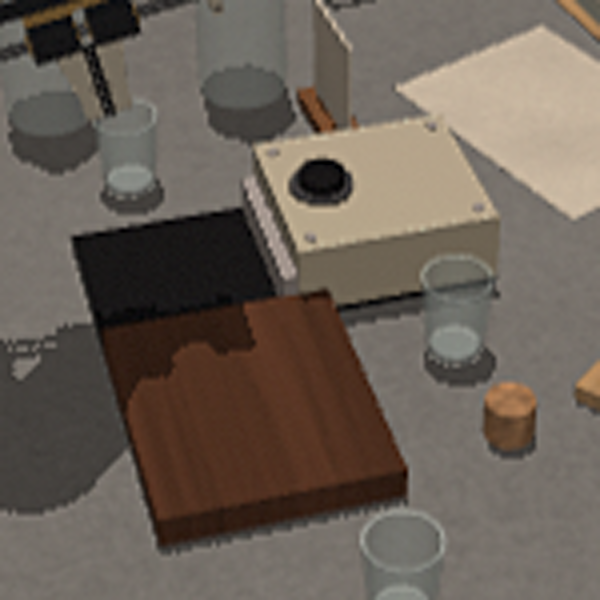

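View pics/c20.png

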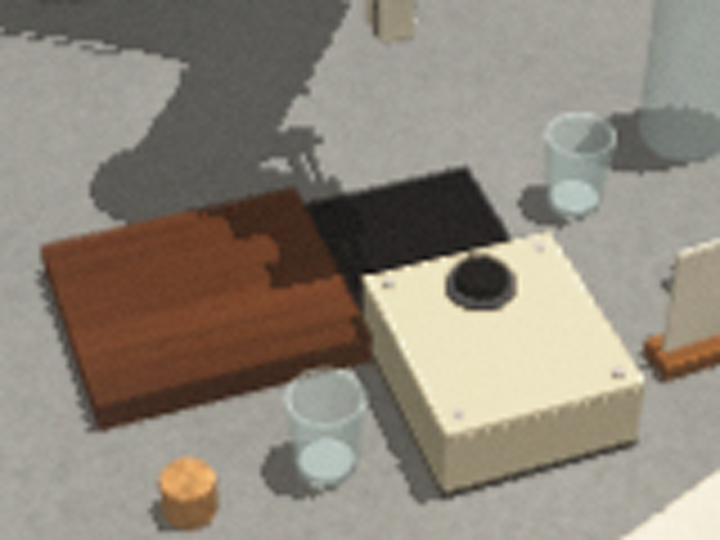

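```bash
python3 -c "
from rig import r
print(r.close_job())"
```

```text
the job is handed in; nothing more can be done
None
```

The tray is shut with the plaque inside, and I handed the job in at about 20 s of the 62 s allowed. No verdict was reported.

I pressed the release button to about 9 mm and the tray popped fully out. My first two-finger push straightened the plaque but left it 12 mm off along x. I corrected that with a sideways push, then slid it over the lip into the pocket. Finally I pushed the tray's front panel against its inner stop.

**Last checks**
- **Plaque:** just before closing, it lay flat in the pocket, measured at x ≈ +1 mm, y ≈ −10.6 mm and yaw ≈ 0. The wall limits it to −10 mm, so that measurement is slightly off, but it is within the 13 mm allowance. I could not see it once the tray was shut.
- **Tray and button:** the tray stayed shut for about 1.5 s after I let go, about 10 mm proud of the housing as at the start. The button is up.
- **Glasses and bottles:** all those visible in the last pictures stand where they were. Those crops did not show the glass past the deck's outer end, and only partly showed the bottles.
- **Robot:** the arm was clear and its force reading was near zero.

**What disagreed**
- **Side camera:** it read positions 5 to 10 mm off from the other cameras, so I relied on the wrist camera.
- **Tool drift:** when I tilted the tool for the final push, it drifted about 19 mm sideways and did not reach the full tilt, but stayed on the panel.
- **Forces:** the fingers briefly pressed the deck with about 13 N. The force at the tray's stop reached about 33 N in total.

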